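# Fill the gap in the ceramic house display

## Robot

A 6-joint arm with a two-finger parallel gripper is mounted at the origin on a cart in front of the work surface, level with it; the furniture and walls round the work are solid. World frame = base frame: x ahead of the robot, y to its left, z up, the work surface at z = 0. Lengths are in m, angles in rad, forces in N, time in s.
With the tool pointing down it reaches from about 0.35 to 0.975 m from the base axis. Payload 7.1 kg.
Tool frame: the origin (TCP) lies at the very end of the fingers, on their centre line; the grasp point (between the pads) lies behind it (grasp_offset is the x of the grasp point in the tool frame, in m); x points along the fingers, y is the direction in which the jaws open and shut, and the axes are right-handed (so a half turn about x gives the same grasp; the last joint's range is limited). The gripper opens to 88 mm and grips with 3 to 60 N. Pads are 20 mm wide; open, the fingers measure 115 mm over their backs; the gripper's body (75 mm by 178 mm) begins 61 mm behind the grasp point.
Start: joints at [-1.329, 0.423, 1.63, -0, 1.089, -0.019], TCP at [0.161, -0.604, 0.223] pointing down, gripper open.
Joint ranges: [-3, 3], [-0.9, 2.11], [0.09, 2.58], [-1.31, 4.45], [0.11, 2.69], [-2.54, 2.54]. Speed limits (rad/s): [2.39, 2.39, 3.01, 3.14, 3.14, 3.14].

## Interface

Orientations are given as a unit quaternion [x, y, z, w].
In Python, from cell import * gives the robot as it stands.
- The arm moves only by the tool servo_tool, never from a script. Its argument "commands" is a list of rows, each an object of numbers: "x", "y", "z": the shift along the tool's x, y, z in cm; "rx", "ry", "rz": the turn, a rotation vector about the tool's x, y, z in degrees; "hand": the closure, from 0 (fully open) to 1 (shut). In form: [{"x": .., "y": .., "z": .., "rx": .., "ry": .., "rz": .., "hand": ..}, ...]. A call has 1 to 12 rows; each row shifts and turns the commanded pose from where the row before left it, along the tool's axes as they then stand; what a row does not reach is not made up. A row lasts 1/12 s, in which the tool goes at most 41.7 mm and 7.16 degrees, less where a joint would pass 70% of its speed; a pose out of reach is approached as far as the arm can. A call with a gripper value outside its range is refused whole. The fingers move at their own pace and stop on an object; the grip force is fixed at half the most. Time passes only in rows, so rows that do not move let the fingers close. It gives the time, the measured TCP pose, the force and the opening at its end, in the units of the state.
- state(): the state, without advancing time (a new reading comes with each control period).
- camera(name): name is "scene" or "top"; returns (picture, depth): 384x512x3 uint8, red, green, blue; 384x512 float32, m along the optical axis (not along the pixel's ray), 0 where there is no reading.
- camera_model(name): a dict with "K" (3x3 intrinsics, pixels), "k1" (the pictures are not rectified: a ray, as slopes to the right and down, at radius r is drawn at 1 + k1 r^2 times it, then the intrinsics apply), "R" (3x3) and "t" (3): a world point X has camera coordinates R X + t. Camera axes: x right, y down, z forward; pixel columns grow to the right and rows downward; lengths in m; the calibration is good to about 2 mm. A picture is of the moment at which its call begins. camera_model takes no time and is no camera call.
- hand_in(): hands the job in, once; it reports no verdict.
Trained networks look in the newest picture that a camera, given by its name, has taken for a name from the list of things; names that differ only in an ending like _2 or _b are one class to them, and where a whole thing is asked for, a point or a joint stands for the part that bears it (a point fixed in the world has none). Each returns a list of dicts, best first, with "score" (0 to 1); they miss things now and then, are a little off and sometimes report something else, mostly with a low value. They report only what shows in the picture. A call takes as long as a camera call. They do not tell look-alikes from the thing itself.
- spot_in(camera, label): "box" ([left, top, right, bottom] in pixels, round what is visible of it).
- outline_of(camera, label): "region" (384x512 bool, what is visible of it) and "box" ([left, top, right, bottom] in pixels, round what is visible of it).
The state is a dict: "clock": time; "joint_positions": joint angles; "qd": joint speeds; "effort": joint torques, N m; "tool_pos": TCP position; "eef_rot": TCP orientation; "wrist_force": force on the tool from outside, world axes, zero at the start; "ft_torque": the same for the moment, N m; "opening": opening from 0.0 (shut) to 1.0 (fully open).
Only numpy, scipy, OpenCV 4.12 (cv2) and the standard library are available. Lean on these libraries where they do the work, as an engineer would, in place of code of your own. Each camera call takes 0.05 s, during which the arm holds its last target. There are 200 camera calls.

## Task

Stand the terracotta-coloured ceramic house in the empty, green-lined pocket of the wooden display stand, upright, fully down on the pocket floor and lined up square with its neighbours. Set it down gently, do not drop it in, and leave the cream and the blue house in their pockets.

Things in the scene. Friction and masses are not known exactly. Their poses are not given: they have to be found in the camera images.
- terracotta_house_mid (a point): centre (38 mm above the underside) of the terracotta-coloured ceramic house, the tallest of three: 76 mm tall, about 90 g, loose on the table near a snow globe and a toy boat. Straight walls, 28 mm along its x and 34 mm along its y, rise to 58 mm; above is a dark red roof 32 x 40 mm. x points from front to back, z up. Grasp across the 28 mm, closing along x, about 33 mm up: well below the eaves, which catch on fingers
- pocket (a point): centre of the floor, lined with green felt, of the empty pocket: any one of three in a row, 85 mm apart along y, in a fixed pale wooden stand (85 x 270 mm, 16 mm high). Pocket 44 mm along x, 50 mm along y, 11 mm deep: floor 5 mm above the table, rim 11 mm above the floor. x points from the front of the stand to its back, y along the row, z up. (Beside the table, on the left, stands a tall card rack.)
- cream_house_mid (a point): centre, half-way up, of the cream glazed ceramic house with a dark red roof, 60 mm tall; it stands upright in a pocket of the wooden stand from the start and stays there
- blue_house_mid (a point): centre, half-way up, of the pale blue glazed ceramic house with a dark red roof, 68 mm tall; it stands upright in a pocket of the wooden stand from the start and stays there
Things that resemble listed ones, but are neither listed nor needed, are in the scene too. Leave any purple or yellow look-alike of the part that bears terracotta_house_mid alone.

How it is judged:
By the outcome, as a careful person would: the job done as asked, in the order asked, and still so for the second after the job is handed in, with the robot touching nothing.
It also fails if it takes over 45 s, if anything falls off the work surface, if the arm or the gripper's body presses on something with over 40 N, if the wrist force passes 120 N, or if a joint passes its speed limit or range.

## Working session

There is one attempt and no reset: what is moved stays moved. The work goes in short steps, Python scripts to look and compute and a tool call to move; the robot and the scene stay as the last step left them, time stands still between calls to the robot, and variables do not carry over. Pictures are saved under pics/ and viewed, about 8 in all and at most 12, crops included, and the job is handed in when it is done.

Besides the shell and the picture viewer there is one more tool, called after ">>>" as name(argument=value, ...) on one line, values as JSON. servo_tool: Moves the arm, as the interface text tells. Its arguments: {"type":"object","properties":{"commands":{"type":"array","items":{"type":"object","properties":{"x":{"type":"number"},"y":{"type":"number"},"z":{"type":"number"},"rx":{"type":"number"},"ry":{"type":"number"},"rz":{"type":"number"},"hand":{"type":"number"}}}}},"required":["commands"]}

```bash
mkdir -p pics; cat > h.py <<'E'
from cell import *
import numpy as np, cv2
def world(name, depth, us, vs):
    m=camera_model(name);K=np.array(m["K"]);R=np.array(m["R"]);t=np.array(m["t"])
    D=np.array([m["k1"],0,0,0],float)
    p=np.stack([us,vs],-1).astype(np.float64).reshape(-1,1,2)
    n=cv2.undistortPoints(p,K,D).reshape(-1,2)
    z=depth[np.asarray(vs,int),np.asarray(us,int)]
    P=np.c_[n*z[:,None],z]
    return (P-t)@R
def cloud(name,d):
    v,u=np.mgrid[0:384,0:512]
    return world(name,d,u.ravel(),v.ravel()).reshape(384,512,3)
E
python3 - <<'E'
from h import *
s=state();print(s)
ims=[]
for n in ["scene","top"]:
    p,d=camera(n);np.savez(f"{n}.npz",p=p,d=d);ims.append(p)
    cv2.imwrite(f"pics/{n}1.png",cv2.resize(p[:,:,::-1],(800,600),interpolation=cv2.INTER_CUBIC))
    for l in ["terracotta_house_mid","pocket","cream_house_mid","blue_house_mid"]:
        for o in outline_of(n,l)[:4]:
            r=o["region"]; P=cloud(n,d)[r&(d>0)]
            print(n,l,round(o["score"],2),np.round(o["box"]),np.median(P,0).round(3) if len(P) else None, P.max(0).round(3) if len(P) else None)
E
```

```text
{'clock': 0.0, 'joint_positions': array([-1.32900617e+00,  4.23836124e-01,  1.63066644e+00, -1.09300757e-05,
        1.08858812e+00, -1.89788617e-02]), 'qd': array([ 0.000427  , -0.00016768,  0.00126251, -0.00230919, -0.00046133,
        0.00050648]), 'effort': array([ 3.74035744e-04, -5.44615102e+01, -2.73671508e+01,  6.43890048e-02,
        2.26921850e-02, -1.01258158e-04]), 'tool_pos': array([ 0.16104486, -0.60333505,  0.22191389]), 'eef_rot': array([-0.70104213, -0.0924625 ,  0.70116669, -0.09141055]), 'wrist_force': array([ 0.48717941, -0.70603648,  0.49828727]), 'ft_torque': array([-0.05800153, -0.01873374,  0.00951612]), 'opening': 1.0013437259023317}
scene terracotta_house_mid 0.92 [285. 220. 306. 251.] [ 0.35  -0.026  0.046] [ 0.374 -0.018  0.076]
scene terracotta_house_mid 0.74 [286. 194. 303. 218.] [ 0.392 -0.097  0.047] [ 0.431 -0.089  0.076]
scene terracotta_house_mid 0.66 [200. 200. 221. 227.] [0.532 0.047 0.049] [0.597 0.063 0.078]
scene terracotta_house_mid 0.64 [212. 178. 237. 206.] [ 0.561 -0.034  0.044] [ 0.587 -0.024  0.075]
scene cream_house_mid 0.54 [269. 160. 287. 179.] [ 0.499 -0.177  0.043] [ 0.521 -0.166  0.065]
scene blue_house_mid 0.85 [305. 119. 322. 146.] [ 0.507 -0.346  0.047] [ 0.553 -0.337  0.072]
top terracotta_house_mid 0.69 [226. 165. 242. 180.] [0.535 0.035 0.064] [0.569 0.064 0.079]
top terracotta_house_mid 0.62 [280. 211. 292. 229.] [ 0.394 -0.108  0.067] [ 0.414 -0.092  0.08 ]
top terracotta_house_mid 0.59 [256. 153. 268. 172.] [ 0.564 -0.046  0.065] [ 0.608 -0.028  0.082]
top terracotta_house_mid 0.56 [248. 188. 262. 203.] [ 0.462 -0.025  0.064] [ 0.496 -0.002  0.082]
top pocket 0.56 [327. 176. 343. 188.] [ 0.508 -0.278  0.007] [ 0.528 -0.253  0.018]
top cream_house_mid 0.72 [304. 176. 318. 191.] [ 0.5   -0.189  0.055] [ 0.52  -0.171  0.069]
top blue_house_mid 0.6 [356. 171. 374. 189.] [ 0.506 -0.356  0.062] [ 0.527 -0.339  0.075]
```

View pics/scene1.png

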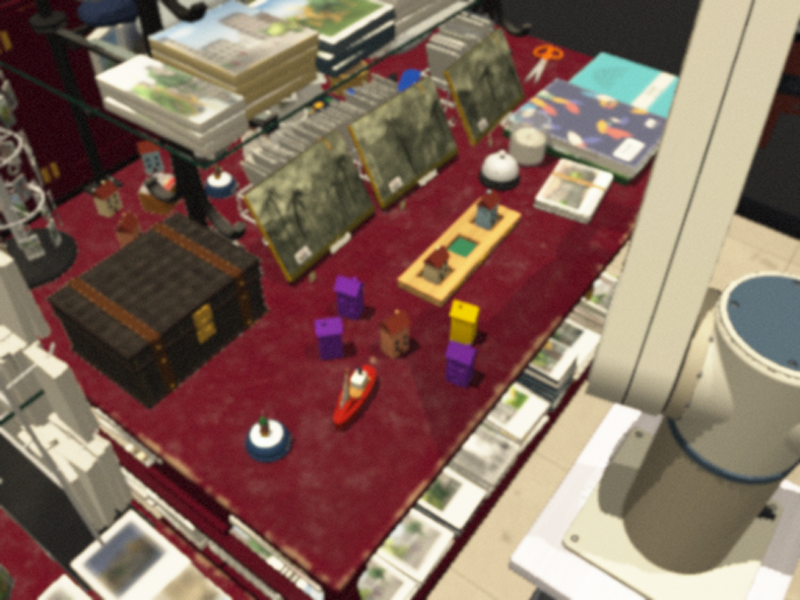

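View pics/top1.png

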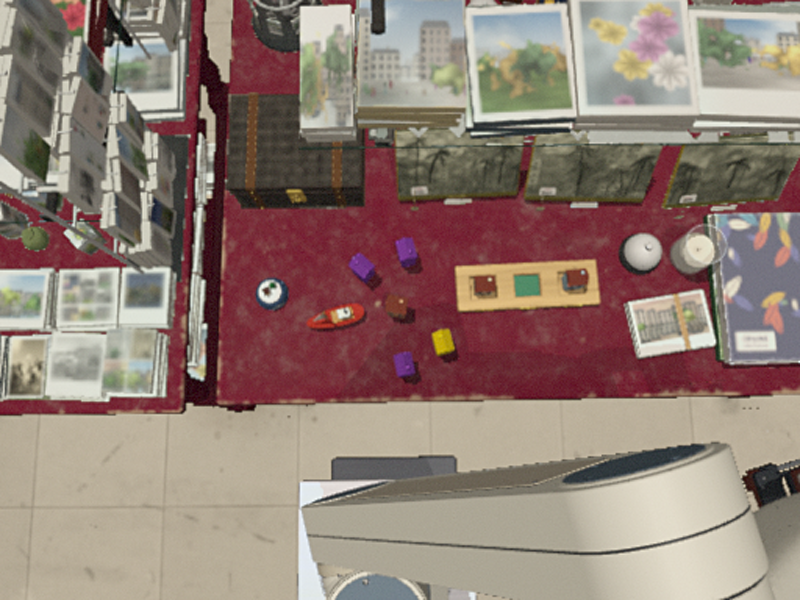

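The terracotta house is at scaled top (398,307), with purple and yellow look-alikes around it. The stand is at (527,285), and its empty green pocket is in the middle. Next I'll measure the yaws and view a close-up.

```bash
python3 - <<'E'
from h import *
C={n:np.load(n+".npz") for n in ["scene","top"]}
cl={n:cloud(n,C[n]["d"]) for n in C}
def near(n,c,r,z0,z1):
    P=cl[n];return (np.hypot(P[...,0]-c[0],P[...,1]-c[1])<r)&(P[...,2]>z0)&(P[...,2]<z1)&(C[n]["d"]>0)
def rect(P,l):
    (c,s,a)=cv2.minAreaRect((P[:,:2]*1000).astype(np.float32)); print(l,len(P),np.round(c,1),np.round(s,1),round(a,1),P[:,2].max().round(3),"mean",P.mean(0).round(4))
for nm,c in dict(terra=(.462,-.025),cream=(.5,-.185),blue=(.506,-.355)).items():
  for n in C:
    for z0 in (.015 if nm=="terra" else .025,.05): rect(cl[n][near(n,c,.04,z0,.09)],f"{nm} {n} z>{z0}")
  rect(np.r_[tuple(cl[n][near(n,c,.04,.025,.09)] for n in C)],nm+" both")
# stand: z .01-.022
for n in C:
    m=near(n,(.503,-.272),.16,.011,.021); rect(cl[n][m],"stand "+n)
    p=C[n]["p"].astype(int); g=(p[...,1]>p[...,0]+25)&near(n,(.503,-.272),.06,-.01,.03); rect(cl[n][g],"green "+n)
# colour samples / crops
a=cv2.resize(C["scene"]["p"][180:245,195:315,::-1],(780,420),interpolation=cv2.INTER_CUBIC)
b=cv2.resize(C["top"]["p"][155:220,225:345,::-1],(780,420),interpolation=cv2.INTER_CUBIC)
c=cv2.resize(C["scene"]["p"][110:180,250:350,::-1],(600,420),interpolation=cv2.INTER_CUBIC)
a=cv2.resize(a,(400,215));
o=np.zeros((600,800,3),np.uint8)
o[:300,:400]=cv2.resize(C["scene"]["p"][190:235,235:295,::-1],(400,300),interpolation=cv2.INTER_CUBIC)
o[:300,400:]=cv2.resize(C["scene"]["p"][115:190,255:355,::-1],(400,300),interpolation=cv2.INTER_CUBIC)
o[300:,:400]=cv2.resize(C["top"]["p"][175:220,225:285,::-1],(400,300),interpolation=cv2.INTER_CUBIC)
o[300:,400:]=cv2.resize(C["top"]["p"][145:220,285:385,::-1],(400,300),interpolation=cv2.INTER_CUBIC)
cv2.imwrite("pics/crop1.png",o)
m=camera_model("top");print(-np.array(m["R"]).T@m["t"]);m=camera_model("scene");print(-np.array(m["R"]).T@m["t"])
E
```

```text
terra scene z>0.015 389 [465.7 -24.2] [40.4 31.9] 80.3 0.077 mean [ 0.4596 -0.0185  0.0501]
terra scene z>0.05 216 [465.7 -24.2] [40.4 31.9] 80.3 0.077 mean [ 0.4607 -0.0207  0.0641]
terra top z>0.015 172 [466.2 -26.4] [38.8 31.3] 77.4 0.082 mean [ 0.4632 -0.0259  0.0631]
terra top z>0.05 151 [466.2 -26.4] [38.8 31.3] 77.4 0.082 mean [ 0.4647 -0.0262  0.0675]
terra both 504 [465.8 -24.8] [41.5 33.2] 78.7 0.082 mean [ 0.4611 -0.0211  0.0579]
cream scene z>0.025 240 [ 504.3 -187.7] [32.6 43.6] 2.8 0.065 mean [ 0.5001 -0.1828  0.0469]
cream scene z>0.05 106 [ 504.5 -186.5] [25.4 42.9] 6.6 0.065 mean [ 0.5017 -0.185   0.0567]
cream top z>0.025 154 [ 504.9 -190.5] [31.3 38.5] 2.3 0.069 mean [ 0.502  -0.19    0.0549]
cream top z>0.05 125 [ 504.  -190.5] [29.5 38.5] 2.1 0.069 mean [ 0.5034 -0.1901  0.0579]
cream both 394 [ 504.3 -187.9] [32.6 43.9] 2.7 0.069 mean [ 0.5009 -0.1856  0.05  ]
blue scene z>0.025 227 [ 512.6 -357.6] [31.4 41.3] 6.9 0.072 mean [ 0.5081 -0.3526  0.0518]
blue scene z>0.05 133 [ 512.6 -357.6] [31.4 41.3] 6.9 0.072 mean [ 0.5091 -0.3555  0.0617]
blue top z>0.025 179 [ 510.6 -359.1] [31.8 40.2] 6.6 0.076 mean [ 0.5078 -0.3576  0.0606]
blue top z>0.05 155 [ 510.6 -359.1] [31.8 40.2] 6.6 0.076 mean [ 0.5088 -0.3584  0.064 ]
blue both 406 [ 511.5 -358.1] [33.8 41.9] 6.6 0.076 mean [ 0.508  -0.3548  0.0557]
stand scene 1408 [ 506.5 -273.4] [ 90.6 275.8] 2.3 0.021 mean [ 0.5022 -0.2587  0.0147]
green scene 120 [ 512.5 -280.2] [37.9 41.1] 4.7 0.009 mean [ 0.511  -0.2796  0.0047]
stand top 1665 [ 505.9 -275.8] [ 87.2 269.3] 1.4 0.021 mean [ 0.5057 -0.2709  0.0164]
green top 192 [ 509.  -275.5] [38.4 45.6] 0.4 0.014 mean [ 0.5086 -0.2764  0.0067]
[ 0.22949569 -0.04333361  1.26672874]
[0.02432729 0.55753688 0.85004711]
```

View pics/crop1.png

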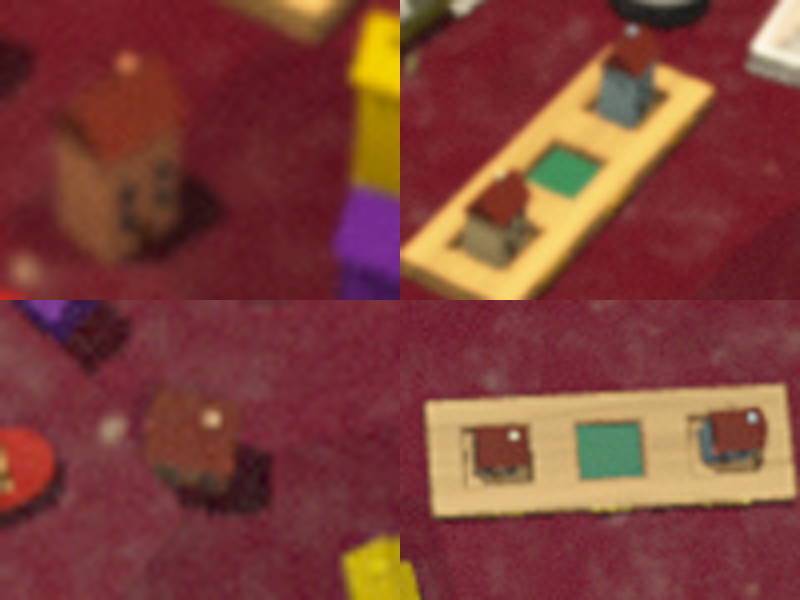

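The house's windowed front faces the robot, and its chimney is back-right like its neighbours', so only a small turn is needed. Next I'll refine the stand yaw and work out the approach in the tool frame.

```bash
cat >> h.py <<'E'
from scipy.spatial.transform import Rotation as Ro
def plan(tgt,yaw,s=None):
    """shift (cm, tool axes now) and turn (deg) to TCP tgt, tool down with jaw along yaw (deg)"""
    s=s or state();R=Ro.from_quat(s["eef_rot"]);best=None
    for k in (0,180):
        a=np.radians(yaw+k);y=np.array([np.cos(a),np.sin(a),0]);x=np.array([0,0,-1.]);T=Ro.from_matrix(np.c_[x,y,np.cross(x,y)])
        rv=(R.inv()*T).as_rotvec(degrees=True)
        if best is None or np.linalg.norm(rv)<np.linalg.norm(best[0]): best=(rv,T)
    d=np.array(tgt)-s["tool_pos"]
    print("shift now-frame cm",(R.inv().apply(d)*100).round(2),"| in final frame",(best[1].inv().apply(d)*100).round(2),"turn",best[0].round(2),"clock",s["clock"],"tcp",s["tool_pos"].round(4),"F",s["wrist_force"].round(1),"open",round(s["opening"],3))
E
python3 - <<'E'
from h import *
import cell
print({k:v for k,v in vars(cell).items() if "offset" in k})
for n in ["top","scene"]:
    d=np.load(n+".npz")["d"];P=cloud(n,d).reshape(-1,3)
    P=P[(d.ravel()>0)&(P[:,2]>.008)&(P[:,2]<.022)&(abs(P[:,0]-.506)<.06)&(abs(P[:,1]+.275)<.15)]
    for sgn in (1,-1):
        yy=np.arange(-.39,-.16,.01);E=[]
        for y in yy:
            q=P[abs(P[:,1]-y)<.006]; E.append(np.percentile(q[:,0],97 if sgn>0 else 3))
        E=np.array(E);f=np.polyfit(yy,E,1);r=E-np.polyval(f,yy);k=abs(r)<.003;f=np.polyfit(yy[k],E[k],1)
        print(n,sgn,"yaw",-np.degrees(np.arctan(f[0])).round(2),"x at -.275",np.polyval(f,-.275).round(4),k.sum())
print(Ro.from_quat(state()["eef_rot"]).as_matrix().round(2))
plan((.466,-.025,.15),-11)
E
```

```text
{'grasp_offset': -0.0187}
top 1 yaw 1.94 x at -.275 0.5465 23
top -1 yaw 2.0 x at -.275 0.4661 23
scene 1 yaw 2.09 x at -.275 0.5484 22
scene -1 yaw 2.16 x at -.275 0.465 23
[[-0.    0.26 -0.97]
 [ 0.   -0.97 -0.26]
 [-1.   -0.    0.  ]]
shift now-frame cm [  7.27 -48.06 -44.38] | in final frame [  7.26  18.88 -62.63] turn [-64.06  -0.     0.  ] clock 0.5 tcp [ 0.1612 -0.6038  0.2226] F [0.4 0.4 0.8] open 0.996
```

>>> servo_tool(commands=[{"y": -2.9,"z": -2.6,"hand": 0.3},{"y": -2.9,"z": -2.6,"hand": 0.3},{"y": -2.9,"z": -2.6,"hand": 0.3},{"y": -2.9,"z": -2.6,"hand": 0.3},{"y": -2.9,"z": -2.6,"hand": 0.3},{"y": -2.9,"z": -2.6,"hand": 0.3},{"y": -2.9,"z": -2.6,"hand": 0.3},{"y": -2.9,"z": -2.6,"hand": 0.3},{"y": -2.9,"z": -2.6,"hand": 0.3},{"y": -2.9,"z": -2.6,"hand": 0.3},{"y": -2.9,"z": -2.6,"hand": 0.3},{"y": -2.9,"z": -2.6,"hand": 0.3}])

```text
invalid input
```

>>> servo_tool(commands=[{"rx": -7,"hand": 0.3},{"rx": -7,"hand": 0.3},{"rx": -7,"hand": 0.3},{"rx": -7,"hand": 0.3},{"rx": -7,"hand": 0.3},{"rx": -7,"hand": 0.3},{"rx": -7,"hand": 0.3},{"rx": -7,"hand": 0.3},{"rx": -7,"hand": 0.3},{"hand": 0.3},{"hand": 0.3}])

```text
invalid input
```

```bash
python3 -c "
from h import *
plan((.466,-.025,.13),-11)"
```

```text
shift now-frame cm [  9.27 -48.06 -44.38] | in final frame [  9.26  18.88 -62.63] turn [-64.06  -0.     0.  ] clock 0.5 tcp [ 0.1612 -0.6038  0.2226] F [0.4 0.4 0.8] open 0.996
```

The call was refused, so every key may be required. I'll test with one row.

>>> servo_tool(commands=[{"x": 0,"y": -2.9,"z": -2.6,"rx": 0,"ry": 0,"rz": 0,"hand": 0.3}])

```text
clock: 0.58
tool_pos: [0.1774, -0.5735, 0.223]
eef_rot: [-0.701, -0.089, 0.701, -0.093]
wrist_force: [1.4, 0.3, 0.0]
opening: 0.955
```

>>> servo_tool(commands=[{"x": 0,"y": -2.9,"z": -2.6,"rx": 0,"ry": 0,"rz": 0,"hand": 0.3},{"x": 0,"y": -2.9,"z": -2.6,"rx": 0,"ry": 0,"rz": 0,"hand": 0.3},{"x": 0,"y": -2.9,"z": -2.6,"rx": 0,"ry": 0,"rz": 0,"hand": 0.3},{"x": 0,"y": -2.9,"z": -2.6,"rx": 0,"ry": 0,"rz": 0,"hand": 0.3},{"x": 0,"y": -2.9,"z": -2.6,"rx": 0,"ry": 0,"rz": 0,"hand": 0.3},{"x": 0,"y": -2.9,"z": -2.6,"rx": 0,"ry": 0,"rz": 0,"hand": 0.3},{"x": 0,"y": -2.9,"z": -2.6,"rx": 0,"ry": 0,"rz": 0,"hand": 0.3},{"x": 0,"y": -2.9,"z": -2.6,"rx": 0,"ry": 0,"rz": 0,"hand": 0.3},{"x": 0,"y": -2.9,"z": -2.6,"rx": 0,"ry": 0,"rz": 0,"hand": 0.3},{"x": 0,"y": -2.9,"z": -2.6,"rx": 0,"ry": 0,"rz": 0,"hand": 0.3},{"x": 0,"y": -2.9,"z": -2.6,"rx": 0,"ry": 0,"rz": 0,"hand": 0.3},{"x": 0,"y": -2.9,"z": -2.6,"rx": 0,"ry": 0,"rz": 0,"hand": 0.3}])

```text
clock: 1.58
tool_pos: [0.3911, -0.1507, 0.2231]
eef_rot: [0.701, 0.092, -0.701, 0.092]
wrist_force: [1.4, 0.0, 0.1]
opening: 0.698
```

>>> servo_tool(commands=[{"x": 0,"y": 0,"z": 0,"rx": -7,"ry": 0,"rz": 0,"hand": 0.3},{"x": 0,"y": 0,"z": 0,"rx": -7,"ry": 0,"rz": 0,"hand": 0.3},{"x": 0,"y": 0,"z": 0,"rx": -7,"ry": 0,"rz": 0,"hand": 0.3},{"x": 0,"y": 0,"z": 0,"rx": -7,"ry": 0,"rz": 0,"hand": 0.3},{"x": 0,"y": 0,"z": 0,"rx": -7,"ry": 0,"rz": 0,"hand": 0.3},{"x": 0,"y": 0,"z": 0,"rx": -7,"ry": 0,"rz": 0,"hand": 0.3},{"x": 0,"y": 0,"z": 0,"rx": -7,"ry": 0,"rz": 0,"hand": 0.3},{"x": 0,"y": 0,"z": 0,"rx": -7,"ry": 0,"rz": 0,"hand": 0.3},{"x": 0,"y": 0,"z": 0,"rx": -7,"ry": 0,"rz": 0,"hand": 0.3},{"x": 0,"y": 0,"z": 0,"rx": 0,"ry": 0,"rz": 0,"hand": 0.3},{"x": 0,"y": 0,"z": 0,"rx": 0,"ry": 0,"rz": 0,"hand": 0.3}])

```text
clock: 2.5
tool_pos: [0.3906, -0.1525, 0.2228]
eef_rot: [0.551, 0.444, -0.551, 0.444]
wrist_force: [0.3, 0.8, 0.4]
opening: 0.699
```

```bash
python3 -c "
from h import *
plan((.466,-.025,.13),-11)"
```

```text
shift now-frame cm [  9.28   4.65 -14.06] | in final frame [  9.28   4.97 -13.95] turn [-1.27  0.   -0.02] clock 2.5 tcp [ 0.3906 -0.1525  0.2228] F [0.3 0.8 0.4] open 0.699
```

>>> servo_tool(commands=[{"x": 0,"y": 1,"z": -2.8,"rx": -1.3,"ry": 0,"rz": 0,"hand": 0.3},{"x": 0,"y": 1,"z": -2.8,"rx": 0,"ry": 0,"rz": 0,"hand": 0.3},{"x": 0,"y": 1,"z": -2.8,"rx": 0,"ry": 0,"rz": 0,"hand": 0.3},{"x": 2,"y": 1,"z": -2.8,"rx": 0,"ry": 0,"rz": 0,"hand": 0.3},{"x": 2.5,"y": 1,"z": -2.8,"rx": 0,"ry": 0,"rz": 0,"hand": 0.3},{"x": 2.5,"y": 0,"z": 0,"rx": 0,"ry": 0,"rz": 0,"hand": 0.3},{"x": 2.3,"y": 0,"z": 0,"rx": 0,"ry": 0,"rz": 0,"hand": 0.3},{"x": 0,"y": 0,"z": 0,"rx": 0,"ry": 0,"rz": 0,"hand": 0.3},{"x": 0,"y": 0,"z": 0,"rx": 0,"ry": 0,"rz": 0,"hand": 0.3}])

```text
clock: 3.25
tool_pos: [0.4656, -0.0244, 0.1291]
eef_rot: [-0.544, -0.451, 0.546, -0.45]
wrist_force: [-0.3, -0.0, -0.0]
opening: 0.703
```

```bash
python3 -c "
from h import *
plan((.466,-.025,.0143),-11)
p,d=camera('scene');q,_=camera('top')
o=np.hstack([cv2.resize(x[:,:,::-1],(400,400),interpolation=cv2.INTER_CUBIC) for x in (p[165:245,225:305],q[155:235,215:295])])
cv2.imwrite('pics/above.png',o)"
```

```text
shift now-frame cm [11.48  0.09  0.05] | in final frame [11.48  0.05  0.05] turn [0.12 0.02 0.17] clock 3.25 tcp [ 0.4656 -0.0244  0.1291] F [-0.3 -0.  -0. ] open 0.703
```

View pics/above.png

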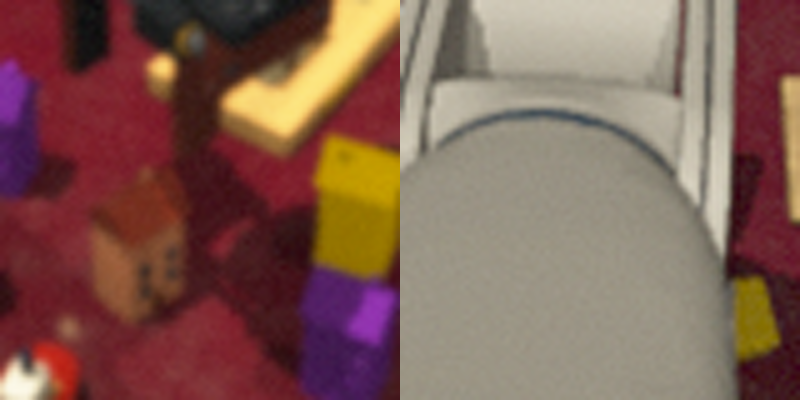

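The fingers (crop (85,20) and (190,40)) hang above the house (crop (140,250)), which hasn't moved. Now the descent.

>>> servo_tool(commands=[{"x": 2,"y": 0,"z": 0,"rx": 0,"ry": 0,"rz": 0,"hand": 0.3},{"x": 2,"y": 0,"z": 0,"rx": 0,"ry": 0,"rz": 0,"hand": 0.3},{"x": 2,"y": 0,"z": 0,"rx": 0,"ry": 0,"rz": 0,"hand": 0.3},{"x": 1.5,"y": 0,"z": 0,"rx": 0,"ry": 0,"rz": 0,"hand": 0.3},{"x": 1.5,"y": 0,"z": 0,"rx": 0,"ry": 0,"rz": 0,"hand": 0.3},{"x": 1.5,"y": 0,"z": 0,"rx": 0,"ry": 0,"rz": 0,"hand": 0.3},{"x": 1,"y": 0,"z": 0,"rx": 0,"ry": 0,"rz": 0,"hand": 0.3},{"x": 0,"y": 0,"z": 0,"rx": 0,"ry": 0,"rz": 0,"hand": 0.3},{"x": 0,"y": 0,"z": 0,"rx": 0,"ry": 0,"rz": 0,"hand": 0.3}])

```text
clock: 4.1
tool_pos: [0.4669, -0.0249, 0.0153]
eef_rot: [0.545, 0.451, -0.545, 0.451]
wrist_force: [-0.4, 0.5, 0.7]
opening: 0.699
```

>>> servo_tool(commands=[{"x": 0,"y": 0,"z": 0,"rx": 0,"ry": 0,"rz": 0,"hand": 0.4},{"x": 0,"y": 0,"z": 0,"rx": 0,"ry": 0,"rz": 0,"hand": 0.5},{"x": 0,"y": 0,"z": 0,"rx": 0,"ry": 0,"rz": 0,"hand": 0.55},{"x": 0,"y": 0,"z": 0,"rx": 0,"ry": 0,"rz": 0,"hand": 0.6},{"x": 0,"y": 0,"z": 0,"rx": 0,"ry": 0,"rz": 0,"hand": 0.65},{"x": 0,"y": 0,"z": 0,"rx": 0,"ry": 0,"rz": 0,"hand": 0.7},{"x": 0,"y": 0,"z": 0,"rx": 0,"ry": 0,"rz": 0,"hand": 0.8},{"x": 0,"y": 0,"z": 0,"rx": 0,"ry": 0,"rz": 0,"hand": 1},{"x": 0,"y": 0,"z": 0,"rx": 0,"ry": 0,"rz": 0,"hand": 1},{"x": 0,"y": 0,"z": 0,"rx": 0,"ry": 0,"rz": 0,"hand": 1},{"x": 0,"y": 0,"z": 0,"rx": 0,"ry": 0,"rz": 0,"hand": 1}])

```text
clock: 5.02
tool_pos: [0.4668, -0.0246, 0.0149]
eef_rot: [0.545, 0.451, -0.544, 0.451]
wrist_force: [0.6, 0.2, 4.5]
opening: 0.333
```

>>> servo_tool(commands=[{"x": -0.5,"y": 0,"z": 0,"rx": 0,"ry": 0,"rz": 0,"hand": 1},{"x": -1,"y": 0,"z": 0,"rx": 0,"ry": 0,"rz": 0,"hand": 1},{"x": -1.5,"y": 0,"z": 0,"rx": 0,"ry": 0,"rz": 0,"hand": 1},{"x": -2,"y": 0,"z": 0,"rx": 0,"ry": 0,"rz": 0,"hand": 1},{"x": -2,"y": 0,"z": 0,"rx": 0,"ry": 0,"rz": 0,"hand": 1},{"x": -2,"y": 0,"z": 0,"rx": 0,"ry": 0,"rz": 0,"hand": 1},{"x": -1.5,"y": 0,"z": 0,"rx": 0,"ry": 0,"rz": 0,"hand": 1},{"x": -0.5,"y": 0,"z": 0,"rx": 0,"ry": 0,"rz": 0,"hand": 1},{"x": 0,"y": 0,"z": 0,"rx": 0,"ry": 0,"rz": 0,"hand": 1}])

```text
clock: 5.77
tool_pos: [0.467, -0.0246, 0.1262]
eef_rot: [0.545, 0.45, -0.544, 0.452]
wrist_force: [-0.9, -1.1, 0.3]
opening: 0.333
```

```bash
python3 -c "
from h import *
plan((.507,-.2755,.13),2.1)
p,d=camera('scene');np.savez('lift.npz',p=p,d=d)
cv2.imwrite('pics/lift.png',cv2.resize(p[130:250,205:325,::-1],(600,600),interpolation=cv2.INTER_CUBIC))"
```

```text
shift now-frame cm [-0.37  8.61 23.9 ] | in final frame [-0.38  3.07 25.22] turn [-12.86  -0.    -0.16] clock 5.7667 tcp [ 0.467  -0.0246  0.1262] F [-0.9 -1.1  0.3] open 0.333
```

View pics/lift.png

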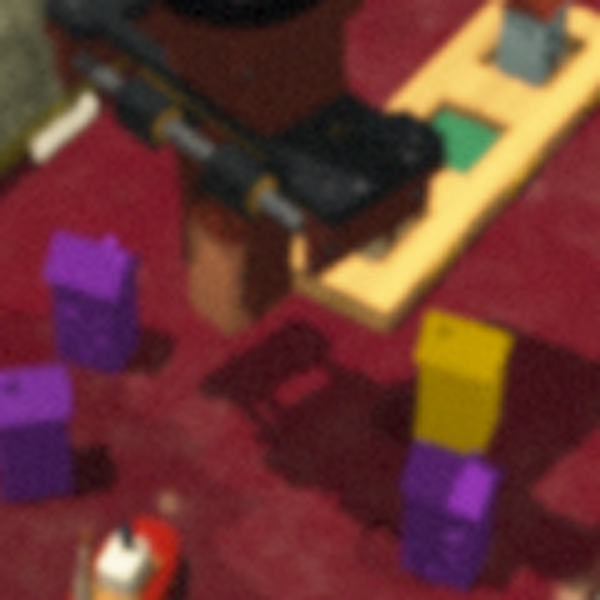

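The house (crop (220,270)) is held, and it looks upright. Next I'll turn and carry it over the pocket.

>>> servo_tool(commands=[{"x": 0,"y": 0,"z": 0,"rx": -6.4,"ry": 0,"rz": 0,"hand": 1},{"x": 0,"y": 0,"z": 0,"rx": -6.4,"ry": 0,"rz": 0,"hand": 1},{"x": 0,"y": 0.3,"z": 2,"rx": 0,"ry": 0,"rz": 0,"hand": 1},{"x": 0,"y": 0.4,"z": 3.2,"rx": 0,"ry": 0,"rz": 0,"hand": 1},{"x": 0,"y": 0.4,"z": 3.5,"rx": 0,"ry": 0,"rz": 0,"hand": 1},{"x": 0,"y": 0.4,"z": 3.5,"rx": 0,"ry": 0,"rz": 0,"hand": 1},{"x": 0,"y": 0.4,"z": 3.5,"rx": 0,"ry": 0,"rz": 0,"hand": 1},{"x": 0,"y": 0.4,"z": 3.5,"rx": 0,"ry": 0,"rz": 0,"hand": 1},{"x": 0,"y": 0.4,"z": 3,"rx": 0,"ry": 0,"rz": 0,"hand": 1},{"x": 0,"y": 0.3,"z": 2,"rx": 0,"ry": 0,"rz": 0,"hand": 1},{"x": 0,"y": 0.1,"z": 1,"rx": 0,"ry": 0,"rz": 0,"hand": 1},{"x": 0,"y": 0,"z": 0,"rx": 0,"ry": 0,"rz": 0,"hand": 1}])

```text
clock: 6.82
tool_pos: [0.5059, -0.2767, 0.1234]
eef_rot: [0.491, 0.509, -0.492, 0.508]
wrist_force: [0.9, 0.4, -1.3]
opening: 0.332
```

>>> servo_tool(commands=[{"x": 1,"y": 0,"z": 0,"rx": 0,"ry": 0,"rz": 0,"hand": 1},{"x": 1.5,"y": 0,"z": 0,"rx": 0,"ry": 0,"rz": 0,"hand": 1},{"x": 1.5,"y": 0,"z": 0,"rx": 0,"ry": 0,"rz": 0,"hand": 1},{"x": 1.5,"y": 0,"z": 0,"rx": 0,"ry": 0,"rz": 0,"hand": 1},{"x": 1,"y": 0,"z": 0,"rx": 0,"ry": 0,"rz": 0,"hand": 1},{"x": 0.5,"y": 0,"z": 0,"rx": 0,"ry": 0,"rz": 0,"hand": 1},{"x": 0,"y": 0,"z": 0,"rx": 0,"ry": 0,"rz": 0,"hand": 1}])

```text
clock: 7.4
tool_pos: [0.5054, -0.2738, 0.0532]
eef_rot: [0.49, 0.51, -0.491, 0.508]
wrist_force: [0.2, 0.1, -0.9]
opening: 0.334
```

```bash
python3 -c "
from h import *
plan((.507,-.2755,.0199),2.1)
p,d=camera('scene');np.savez('over.npz',p=p,d=d)
P=cloud('scene',d);hsv=cv2.cvtColor(p,cv2.COLOR_RGB2HSV)
m=(abs(P[...,0]-.507)<.03)&(abs(P[...,1]+.2755)<.035)&(P[...,2]>.022)&(P[...,2]<.075)&(d>0)
Q=P[m];print(len(Q),Q.min(0),Q.max(0))
f=Q[Q[:,1]>np.percentile(Q[:,1],60)];print('left face y med',np.median(f[:,1]),'x range',np.percentile(f[:,0],[3,97]))
cv2.imwrite('pics/over.png',cv2.resize(p[95:195,255:355,::-1],(600,600),interpolation=cv2.INTER_CUBIC))"
```

```text
shift now-frame cm [3.33 0.16 0.18] | in final frame [3.33 0.15 0.18] turn [ 0.01 -0.09  0.14] clock 7.4 tcp [ 0.5054 -0.2738  0.0532] F [ 0.2  0.1 -0.9] open 0.334
184 [ 0.47946644 -0.28552387  0.03584099] [ 0.52823202 -0.25192384  0.07490397]
left face y med -0.2564012712797106 x range [0.49072797 0.51690335]
```

View pics/over.png

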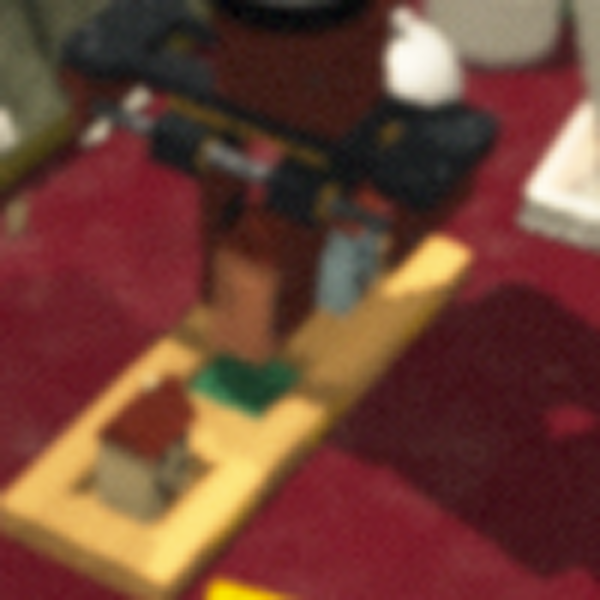

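The house (crop (245,300)) is upright over the green pocket, and its measured left wall agrees with the TCP to within 1 mm. Now I'll lower it slowly.

>>> servo_tool(commands=[{"x": 0.3,"y": 0.15,"z": 0.15,"rx": 0,"ry": 0,"rz": 0,"hand": 1},{"x": 0.5,"y": 0,"z": 0,"rx": 0,"ry": 0,"rz": 0,"hand": 1},{"x": 0.5,"y": 0,"z": 0,"rx": 0,"ry": 0,"rz": 0,"hand": 1},{"x": 0.5,"y": 0,"z": 0,"rx": 0,"ry": 0,"rz": 0,"hand": 1},{"x": 0.4,"y": 0,"z": 0,"rx": 0,"ry": 0,"rz": 0,"hand": 1},{"x": 0.3,"y": 0,"z": 0,"rx": 0,"ry": 0,"rz": 0,"hand": 1},{"x": 0.2,"y": 0,"z": 0,"rx": 0,"ry": 0,"rz": 0,"hand": 1},{"x": 0.2,"y": 0,"z": 0,"rx": 0,"ry": 0,"rz": 0,"hand": 1},{"x": 0.1,"y": 0,"z": 0,"rx": 0,"ry": 0,"rz": 0,"hand": 1},{"x": 0,"y": 0,"z": 0,"rx": 0,"ry": 0,"rz": 0,"hand": 1},{"x": 0,"y": 0,"z": 0,"rx": 0,"ry": 0,"rz": 0,"hand": 1}])

```text
clock: 8.37
tool_pos: [0.5079, -0.2768, 0.0247]
eef_rot: [0.491, 0.509, -0.491, 0.509]
wrist_force: [-0.2, -0.4, -1.0]
opening: 0.336
```

>>> servo_tool(commands=[{"x": 0.1,"y": 0,"z": 0,"rx": 0,"ry": 0,"rz": 0,"hand": 1},{"x": 0.1,"y": 0,"z": 0,"rx": 0,"ry": 0,"rz": 0,"hand": 1},{"x": 0,"y": 0,"z": 0,"rx": 0,"ry": 0,"rz": 0,"hand": 1}])

```text
clock: 8.62
tool_pos: [0.5078, -0.2767, 0.0226]
eef_rot: [0.491, 0.509, -0.491, 0.509]
wrist_force: [0.1, -0.4, -1.4]
opening: 0.333
```

>>> servo_tool(commands=[{"x": 0.1,"y": 0,"z": 0,"rx": 0,"ry": 0,"rz": 0,"hand": 1},{"x": 0.05,"y": 0,"z": 0,"rx": 0,"ry": 0,"rz": 0,"hand": 1},{"x": 0.05,"y": 0,"z": 0,"rx": 0,"ry": 0,"rz": 0,"hand": 1},{"x": 0,"y": 0,"z": 0,"rx": 0,"ry": 0,"rz": 0,"hand": 1}])

```text
clock: 8.95
tool_pos: [0.5078, -0.2767, 0.0206]
eef_rot: [0.491, 0.509, -0.491, 0.509]
wrist_force: [-0.5, 0.7, -1.0]
opening: 0.331
```

>>> servo_tool(commands=[{"x": 0.05,"y": 0,"z": 0,"rx": 0,"ry": 0,"rz": 0,"hand": 1},{"x": 0,"y": 0,"z": 0,"rx": 0,"ry": 0,"rz": 0,"hand": 1},{"x": 0,"y": 0,"z": 0,"rx": 0,"ry": 0,"rz": 0,"hand": 1}])

```text
clock: 9.2
tool_pos: [0.5079, -0.2768, 0.0202]
eef_rot: [0.491, 0.509, -0.491, 0.509]
wrist_force: [0.6, -0.2, -0.2]
opening: 0.332
```

>>> servo_tool(commands=[{"x": 0.05,"y": 0,"z": 0,"rx": 0,"ry": 0,"rz": 0,"hand": 1},{"x": 0,"y": 0,"z": 0,"rx": 0,"ry": 0,"rz": 0,"hand": 1},{"x": 0,"y": 0,"z": 0,"rx": 0,"ry": 0,"rz": 0,"hand": 1}])

```text
clock: 9.45
tool_pos: [0.5081, -0.2768, 0.02]
eef_rot: [0.491, 0.509, -0.491, 0.509]
wrist_force: [0.1, 0.6, 3.4]
opening: 0.332
```

Contact came at exactly the expected height. Releasing gradually now.

>>> servo_tool(commands=[{"x": 0,"y": 0,"z": 0,"rx": 0,"ry": 0,"rz": 0,"hand": 0.65},{"x": 0,"y": 0,"z": 0,"rx": 0,"ry": 0,"rz": 0,"hand": 0.6},{"x": 0,"y": 0,"z": 0,"rx": 0,"ry": 0,"rz": 0,"hand": 0.5},{"x": 0,"y": 0,"z": 0,"rx": 0,"ry": 0,"rz": 0,"hand": 0.4},{"x": 0,"y": 0,"z": 0,"rx": 0,"ry": 0,"rz": 0,"hand": 0.3},{"x": 0,"y": 0,"z": 0,"rx": 0,"ry": 0,"rz": 0,"hand": 0.25},{"x": 0,"y": 0,"z": 0,"rx": 0,"ry": 0,"rz": 0,"hand": 0.25},{"x": 0,"y": 0,"z": 0,"rx": 0,"ry": 0,"rz": 0,"hand": 0.25}])

```text
clock: 10.12
tool_pos: [0.5078, -0.2767, 0.0196]
eef_rot: [0.491, 0.509, -0.491, 0.509]
wrist_force: [0.6, 0.3, -0.5]
opening: 0.747
```

>>> servo_tool(commands=[{"x": -0.5,"y": 0,"z": 0,"rx": 0,"ry": 0,"rz": 0,"hand": 0.25},{"x": -1.5,"y": 0,"z": 0,"rx": 0,"ry": 0,"rz": 0,"hand": 0.25},{"x": -2,"y": 0,"z": 0,"rx": 0,"ry": 0,"rz": 0,"hand": 0.25},{"x": -3,"y": 0,"z": 0,"rx": 0,"ry": 0,"rz": 0,"hand": 0.25},{"x": -3,"y": 0,"z": 0,"rx": 0,"ry": 0,"rz": 0,"hand": 0.25},{"x": -3,"y": 0,"z": 0,"rx": 0,"ry": 0,"rz": 0,"hand": 0.25},{"x": -3,"y": 0,"z": 0,"rx": 0,"ry": 0,"rz": 0,"hand": 0.25},{"x": -3,"y": 0,"z": 0,"rx": 0,"ry": 0,"rz": 0,"hand": 0.25},{"x": -2,"y": 0,"z": 0,"rx": 0,"ry": 0,"rz": 0,"hand": 0.25},{"x": 0,"y": 0,"z": 0,"rx": 0,"ry": 0,"rz": 0,"hand": 0.25}])

```text
clock: 10.95
tool_pos: [0.5101, -0.278, 0.235]
eef_rot: [0.492, 0.506, -0.49, 0.512]
wrist_force: [0.8, -1.2, -0.2]
opening: 0.751
```

>>> servo_tool(commands=[{"x": 0,"y": 0,"z": 3,"rx": 0,"ry": 0,"rz": 0,"hand": 0.25},{"x": 0,"y": 0,"z": 3,"rx": 0,"ry": 0,"rz": 0,"hand": 0.25},{"x": 0,"y": -0.5,"z": 3,"rx": 0,"ry": 0,"rz": 0,"hand": 0.25},{"x": 0,"y": -1,"z": 3,"rx": 0,"ry": 0,"rz": 0,"hand": 0.25},{"x": 0,"y": -2,"z": 3,"rx": 0,"ry": 0,"rz": 0,"hand": 0.25},{"x": 0,"y": -2,"z": 3,"rx": 0,"ry": 0,"rz": 0,"hand": 0.25},{"x": 0,"y": -2,"z": 3,"rx": 0,"ry": 0,"rz": 0,"hand": 0.25},{"x": 0,"y": -2,"z": 3,"rx": 0,"ry": 0,"rz": 0,"hand": 0.25},{"x": 0,"y": -2,"z": 3,"rx": 0,"ry": 0,"rz": 0,"hand": 0.25},{"x": 0,"y": -2,"z": 3,"rx": 0,"ry": 0,"rz": 0,"hand": 0.25},{"x": 0,"y": -2,"z": 3,"rx": 0,"ry": 0,"rz": 0,"hand": 0.25},{"x": 0,"y": 0,"z": 0,"rx": 0,"ry": 0,"rz": 0,"hand": 0.25}])

```text
clock: 11.95
tool_pos: [0.3606, -0.6166, 0.2284]
eef_rot: [0.492, 0.508, -0.493, 0.508]
wrist_force: [-0.3, 0.5, 0.3]
opening: 0.753
```

```bash
python3 - <<'E'
from h import *
o=np.zeros((600,800,3),np.uint8)
sl={"scene":(slice(110,185),slice(255,355)),"top":(slice(145,220),slice(285,385))}
for i,n in enumerate(sl):
    p,d=camera(n);P=cloud(n,d)
    o[:,i*400:i*400+400]=cv2.resize(p[sl[n]][:,12:62,::-1] if 0 else p[sl[n]][:,15:65,::-1],(400,600),interpolation=cv2.INTER_CUBIC)
    for nm,c in dict(terra=(.507,-.275),cream=(.5,-.185),blue=(.506,-.355)).items():
        Q=P[(np.hypot(P[...,0]-c[0],P[...,1]-c[1])<.04)&(P[...,2]>.025)&(P[...,2]<.1)&(d>0)]
        r=cv2.minAreaRect((Q[:,:2]*1000).astype(np.float32));print(n,nm,len(Q),np.round(r[0],1),np.round(r[1],1),round(r[2],1),"top",Q[:,2].max().round(4),np.percentile(Q[:,2],97).round(4))
cv2.imwrite("pics/end.png",o);print(state()["tool_pos"],state()["wrist_force"],state()["clock"])
E
```

```text
scene terra 287 [ 506.9 -275.6] [32.3 42. ] 3.5 top 0.0809 0.0785
scene cream 235 [ 504.5 -187.4] [32.  42.8] 2.9 top 0.0651 0.0635
scene blue 226 [ 512.6 -358.1] [31.8 45.5] 4.1 top 0.0732 0.0708
top terra 179 [ 504.7 -278.7] [40.3 30.6] 89.1 top 0.0842 0.0812
top cream 154 [ 504.9 -190.4] [30.4 38.4] 2.2 top 0.0687 0.067
top blue 180 [ 510.6 -359.1] [31.6 39.4] 5.3 top 0.0752 0.0737
[ 0.36335888 -0.61247642  0.22818598] [-0.31552642 -0.62638087 -0.74286419] 12.05
```

View pics/end.png

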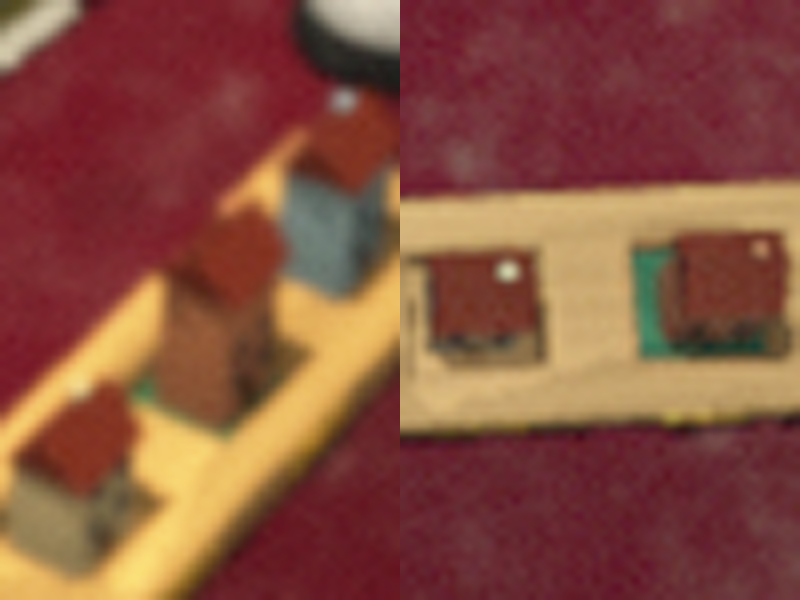

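The terracotta house stands upright in the middle pocket (left view (215,330), right view (725,290)), square with the cream and blue houses. Its top reads 81 mm (76 + 5), so it is fully down. Handing in.

```bash
python3 -c "
from cell import *
print(hand_in())"
```

```text
the job is handed in; nothing more can be done
None
```

I stood the terracotta house in the empty middle pocket and handed the job in at about 12 s on the robot's clock. I gripped it across the 28 mm, turned it about 13° to match the stand, lowered it in small steps until it touched at about 3 N, then released it and moved the arm clear.

- **Seating:** in the scene camera its top reads 81 mm (76 mm house plus 5 mm floor). The cream and blue houses read 65 and 73 mm, as expected for houses sitting on the pocket floor.
- **Position:** the two cameras put its centre at about (0.505–0.507, −0.276 to −0.279) m, within about 3 mm of the estimated pocket centre (0.507, −0.2755).
- **Squareness:** the cameras disagreed slightly on its angle (+3.5° in scene, −0.9° in top). Their mean is about 1.3°, against about 2° for the stand, and the jaws were set to 2.1°.
- **Neighbours:** the cream and blue houses are still in their pockets, unmoved to within about 1 mm. I never went near the purple and yellow look-alikes.

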